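Swing the coffee dripper over the mug and lock it

TASK

Get the pour-over stand ready to top up the coffee in the mug: push its swing arm round with a fingertip until the white dripper is centred over the mug (not over the jar or the tin). Then push the black clamp lever on top of the post round to its stop to lock the arm there. Only push, with nothing picked up: the mug, jar and tin stay where they stand.

Things in the scene. Friction and masses are not known exactly. Their poses are not given: they have to be found in the camera images.
- stand: Steel coffee stand, fixed: round foot (diameter 110, 14 mm thick), upright post (diameter 20 mm), 201 mm tall with the lever. Origin: on the post's axis at worktop height; z up; its x axis (roughly away from the robot) is where the clamp lever points when locked. Swing arm and clamp lever both turn about the post's axis.
- swing_arm (a joint): Arm's angle, rad, -1.1 to 1.1, anticlockwise from above; at 0 it points along the stand's -x (roughly to the robot). Level steel bar 10 mm wide, z 138 to 162 mm, sides free 25 to 110 mm from the axis; hub diameter 36 mm. Needs about 2 N at 75 mm from the axis, stays where left. Starts at 0.30 to 0.42, between two of the things below.
- dripper_outlet (a point): Centre of the underside of the dripper, a white ceramic cone in a steel ring at the end of the swing arm, 170 mm from the post's axis, 115 mm above the worktop (it passes over the mug with 17 mm to spare). The cone's rim is 104 mm across at 190 mm above the worktop; its foot is 30 mm across.
- clamp_lever (a joint): Black lever's angle, rad, anticlockwise from above: 0 loose, along the stand's -y (roughly to the robot's right); 1.57 locked, at its stop, along the stand's +x. Starts at 0.1 to 0.45. Bar 8 mm wide, z 177 to 195 mm, 85 mm long from the axis; hub diameter 30 mm. Needs about 1.5 N at 55 mm, stays where left; it does not stiffen the arm.
- lever_end (a point): Centre of the round pad (diameter 16 mm) at the free end of the clamp lever, 77 mm from the post's axis, 186 mm above the worktop.
- mug: Cream mug with a handle, dark inside, standing loose under the dripper's path, in one of three places side by side; 82 mm diameter, 116 mm over the handle, 98 mm tall, 0.27 kg. Origin at the underside, 17 mm from the cup's axis towards the handle; the handle points along its -y axis, roughly towards the post or away from the robot.
- mug_mouth (a point): Centre of the mug's open mouth, on the cup's axis, 98 mm above the worktop; it lies 160 to 180 mm from the post's axis.
- jar: Glass jar with a black lid, diameter 65 mm, 86 mm tall, loose, beside the mug. Origin at the centre of the underside.
- tin: Low food tin, diameter 86 mm, 40 mm tall, loose, beside the mug. Origin at the centre of the underside.
Mind the look-alikes: they are no part of the job. Leave any green, purple or red look-alike of the mug alone.

How it is judged:
By the outcome, as a careful person would: the job done as asked, in the order asked, and still so for the second after the job is handed in, with the robot touching nothing.
It also fails if it takes over 51 s, if anything falls off the work surface, if the arm or the gripper's body presses on something with over 40 N, if the wrist force passes 120 N, or if a joint passes its speed limit or range.

ROBOT

A 6-joint arm with a two-finger parallel gripper is mounted at the origin on a cart in front of the work surface, level with it; the furniture and walls round the work are solid. World frame = base frame: x ahead of the robot, y to its left, z up, the work surface at z = 0. Lengths are in mm, angles in rad, forces in N, time in s.
With the tool pointing down it reaches from about 275 to 825 mm from the base axis. Payload 5.2 kg.
Tool frame: the origin (TCP) lies at the very end of the fingers, on their centre line; the grasp point (between the pads) lies 19 mm behind it; z points along the fingers, y is the line along which they close (so a half turn about z gives the same grasp; the last joint's range is limited). The gripper opens to 93 mm and grips with 3 to 60 N. Pads are 15 mm wide; open, the fingers measure 128 mm over their backs; the gripper's body (75 mm by 188 mm) begins 65 mm behind the grasp point.
Start: joints at [-1.513, 0.259, 1.535, -0, 1.348, -0.203], TCP at [141.84, -531.4, 218.653] pointing down, gripper open.
Joint ranges: [-3.14, 3.14], [-0.91, 2.08], [0.19, 2.58], [-1.22, 4.36], [0.22, 2.71], [-3.12, 3.12]. Speed limits (rad/s): [2.57, 2.57, 3.14, 3.14, 3.14, 3.14].

INTERFACE

Orientations are given as [roll, pitch, yaw] about the fixed x, y, z axes, in that order (R = Rz(yaw) Ry(pitch) Rx(roll)).
In Python, from bench import robot gives the robot as it stands. The module is installed in compiled form; this text tells all that it offers. Calls block until the motion is done:
- robot.move_ptp(position, orientation): joint-space move of the TCP to a pose.
- robot.move_linear(position, ori=None, speed=150, f_stop=None): straight line of the TCP; ori=None keeps the orientation; speed is the mean speed in mm/s. With f_stop (N) it stops when the force on the tool has changed by that much, and returns True; else False.
- robot.move_j(angles): joint-space move.
- robot.move_gripper(opening): opening from 0.0 (shut) to 1.0 (fully open); the grip force is fixed at half the most; returns when the fingers have stopped.
- robot.sleep(seconds).
- robot.inverse_kinematics(position, orientation): joint angles nearest the present ones, or None.
- robot.get_image(name): name is "scene" or "side" or "wrist"; returns a dict with "img" (480x640x3 uint8, blue, green, red), "fovy" (degrees; the focal length in pixels is half the picture's height over the tangent of half this angle, whatever the lens; pixels are square), "cx", "cy" (the principal point, pixels), "eye" and "orientation" of the camera in the world. Camera axes: x right, y down, z forward; pixel columns grow to the right and rows downward; lengths in mm; the calibration is good to about 2 mm. A picture is of the moment at which its call begins. There is no depth.
A pose or a line that the arm cannot do raises robot.MotionError and nothing moves.
- robot.hand_in(): hands the job in; it is judged then, once.
Readings, each from a call of its own:
- robot.current_t(): time.
- robot.current_qpos(): joint angles.
- robot.current_joint_vel(): joint speeds.
- robot.current_joint_efforts(): joint torques, N m.
- robot.current_tcp_pos(): TCP position.
- robot.current_eef_rot(): TCP orientation.
- robot.current_contact_force(): force on the tool from outside, world axes, zero at the start.
- robot.current_ft_torque(): the same for the moment, N m.
- robot.current_gripper_width(): opening from 0.0 (shut) to 1.0 (fully open).
- robot.current_finger_force(): force on a finger pad.
Only numpy, scipy, OpenCV 4.12 (cv2) and the standard library are available. Lean on these libraries where they do the work, as an engineer would, in place of code of your own. Each camera call takes 0.05 s, during which the arm holds its last target. There are 200 camera calls.

## Working session

There is one attempt and no reset: what is moved stays moved. The work goes in short steps, each a Python script; the robot and the scene stay as the last script left them, time stands still between calls to the robot, and variables do not carry over. Pictures are saved under pics/ and viewed, at most 10 in all, crops included, and the job is handed in when it is done.

```bash
mkdir -p pics; python3 - <<'E'
from bench import robot
import cv2
for n in("scene","side"):
    d=robot.get_image(n);cv2.imwrite(f"pics/{n}0.png",d["img"]);print(n,{k:v for k,v in d.items() if k!="img"})
print(robot.current_t(),robot.current_eef_rot())
E
```

```text
scene {'fovy': 48.65553941720859, 'cx': 325.53001444355255, 'cy': 242.03614305259723, 'eye': array([140.43772976, 583.51408482, 681.29132487]), 'orientation': array([-2.19757359, -0.00601773, -2.51682298])}
side {'fovy': 49.51871373987494, 'cx': 325.89768607870695, 'cy': 247.20520033115253, 'eye': array([196.81723189, 678.3841232 , 476.98290044]), 'orientation': array([-1.97274635,  0.02691383, -2.64938494])}
0.1 [-3.13997395e+00 -2.69871006e-04  2.60796096e-01]
```

View pics/scene0.png

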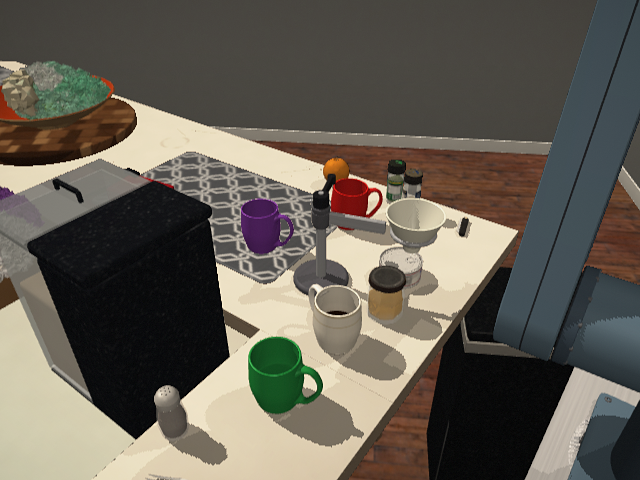

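View pics/side0.png

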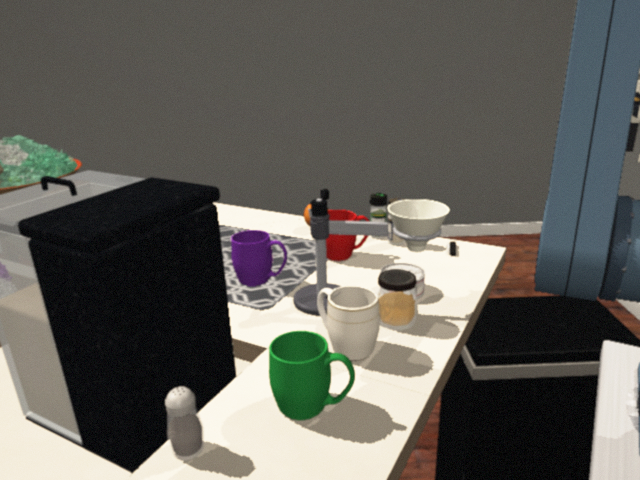

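Candidates for the mug (scene image): cream (337,320), green (277,375), purple (263,225) and red (350,203). The cream one has a dark inside and stands under the dripper's path next to the jar (387,292) and the tin (400,265). The white dripper is at (415,220), the post at (321,240) and the black lever at (325,190). I'll check the choice in one close crop.

```bash
cat > h.py <<'E'
import numpy as np,cv2
from scipy.spatial.transform import Rotation as R
from bench import robot
def ray(d,u,v):
    f=240/np.tan(np.radians(d["fovy"])/2)
    w=R.from_euler("xyz",d["orientation"]).as_matrix()@np.array([(u-d["cx"])/f,(v-d["cy"])/f,1])
    return np.array(d["eye"]),w/np.linalg.norm(w)
def at_z(d,u,v,z):
    e,w=ray(d,u,v);return e+w*(z-e[2])/w[2]
def meet(rays):
    A=sum(np.eye(3)-np.outer(w,w) for e,w in rays);b=sum((np.eye(3)-np.outer(w,w))@e for e,w in rays)
    return np.linalg.solve(A,b)
def proj(d,p):
    f=240/np.tan(np.radians(d["fovy"])/2)
    c=R.from_euler("xyz",d["orientation"]).as_matrix().T@(np.array(p)-d["eye"])
    return np.array([d["cx"]+f*c[0]/c[2],d["cy"]+f*c[1]/c[2]])
E
python3 - <<'E'
import cv2
a=cv2.imread("pics/scene0.png")[165:365,280:450];b=cv2.imread("pics/side0.png")[180:370,290:460]
a=cv2.resize(a,None,fx=2.35,fy=2.35*1,interpolation=cv2.INTER_CUBIC);b=cv2.resize(b,None,fx=2.35,fy=2.35,interpolation=cv2.INTER_CUBIC)
h=min(a.shape[0],b.shape[0]);cv2.imwrite("pics/crop.png",cv2.hconcat([a[:h],b[:h]]))
print(a.shape,b.shape)
E
```

```text
(470, 400, 3) (446, 400, 3)
```

View pics/crop.png

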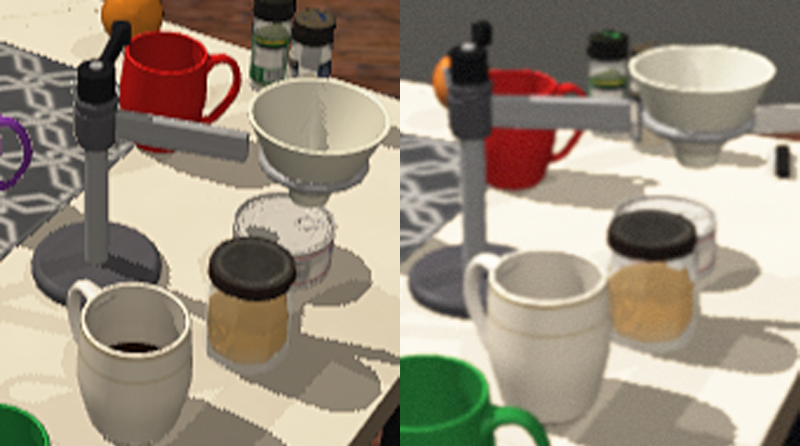

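The crop shows the cream mug with a handle towards the post and dark coffee inside, so the choice holds. The mug mouth is at scene (337,301) and side (353,299), the dripper rim at scene (415,216) and side (418,213), and the foot centre at scene (321,275) and side (321,298).

```bash
python3 - <<'E'
from h import *
S=robot.get_image("scene");D=robot.get_image("side")
np.set_printoptions(precision=1,suppress=True)
px={"foot":((320.9,274.5),(320.6,298),14),"mouth":((337.2,300.7),(353,298.7),98),"rim":((415.3,215.6),(418.3,213.2),190),"levhub":((321.3,194),(320,203.5),195),"levend":((331.3,178),(325.3,192.5),195)}
P={}
for k,(a,b,z) in px.items():
    P[k]=meet([ray(S,*a),ray(D,*b)]);print(k,at_z(S,*a,z),at_z(D,*b,z),P[k])
# scene/side homing: post-centre per row by gray-edge, mug mask
for n,d in(("s",S),("d",D)):
    img=d["img"]
    for dz in (30,60,90,120): 
        p=proj(d,[*P["foot"][:2],dz]);r=int(round(p[1]));print(n,dz,p,img[r,int(p[0])-12:int(p[0])+13].mean(1).astype(int))
E
```

```text
foot [619.5 -72.1  14. ] [618. -60.  14.] [635.3 -92.2  -6.4]
mouth [498.3  48.8  98. ] [496.4  54.9  98. ] [503.1  41.3  89.7]
rim [ 456.7 -120.7  190. ] [ 451.9 -102.3  190. ] [ 464.9 -140.3  176.2]
levhub [622.4 -76.9 195. ] [617.6 -68.8 195. ] [627.3 -84.7 189.2]
levend [ 641.8 -135.2  195. ] [ 639.8 -129.3  195. ] [ 646.5 -141.7  190.6]
s 30 [320.5 260.2] [123 115  94  98  90  85  84  82 104  95  87  89  89  89  88  87  87  76
  73  81  80  99  93 152 182]
s 60 [320.5 248.1] [176 140 104  95  97 168 229 206 100  92  87  89  88  88  89  88  85  70
 186 223 220 218 219 219 219]
s 90 [320.5 235.6] [167 159 138 115  91  81  74  73 105  94  87  89  89  88  89  88  86  77
  71 157 209 206 204 202 202]
s 120 [320.5 222.7] [ 95  79  77  75 103  51  47  46  46  47  49  48  49  46  46  47  46  46
  45  42  35  91  90  86  86]
d 30 [320.5 281.4] [241 244 245 246 245 246 246 244 216 144 113 110 107 103 108 104 104 107
 152 227 245 245 245 245 245]
d 60 [320.  267.1] [ 95  92  89  88  86  86  91 104 119 123 114 111 107 107 103 105 101 109
 158 219 236 240 240 241 242]
d 90 [319.5 252.5] [163 164 157 151 144 146 164 171 157 132 118 108 107 106 109 107 101 101
  89  77  55  48  50  51  50]
d 120 [319.  237.5] [230 230 234 241 244 237 209 152 100  64  51  49  51  55  59  52  54  51
  51  54  54  57  61  61  59]
```

```bash
cat >> h.py <<'E'
C=np.array([620.,-73.])
def pose(phi,off,r=75,z=144):   # phi: world angle of arm (from -x, anticlockwise); off: finger offset to +phi side
    u=np.array([-np.cos(phi),-np.sin(phi)]);n=np.array([np.sin(phi),-np.cos(phi)])
    return [*(C+r*u+off*n),z],[np.pi,0,phi]
E
python3 - <<'E'
from h import *
np.set_printoptions(precision=2,suppress=True)
robot.move_gripper(0.0)
p,o=pose(.26,60,z=300)
robot.move_ptp(p,o);print(robot.current_t(),robot.current_qpos(),robot.current_tcp_pos())
d=robot.get_image("wrist");cv2.imwrite("pics/w1.png",d["img"]);print({k:v for k,v in d.items() if k!="img"})
for n in("scene",):cv2.imwrite("pics/s1.png",robot.get_image(n)["img"])
for q in (.26,0,-.3,-.6,-.8):print(q,robot.inverse_kinematics(*pose(q,22)))
E
```

```text
3.7167 [-0.45  0.28  1.31 -0.    1.55  0.86] [ 562.6  -151.27  299.77]
{'fovy': 65.18329056412429, 'cx': 320.69203122546634, 'cy': 244.1076164665165, 'eye': array([ 629.83, -132.62,  465.93]), 'orientation': array([ 2.89, -0.  , -1.31])}
0.26 [-0.4   0.34  1.61 -0.    1.19  0.91]
0 [-0.37  0.33  1.63 -0.    1.18  1.2 ]
-0.3 [-0.34  0.31  1.65 -0.    1.18  1.53]
-0.6 [-0.29  0.32  1.65 -0.    1.18  1.88]
-0.8 [-0.26  0.32  1.63 -0.    1.18  2.11]
```

View pics/w1.png

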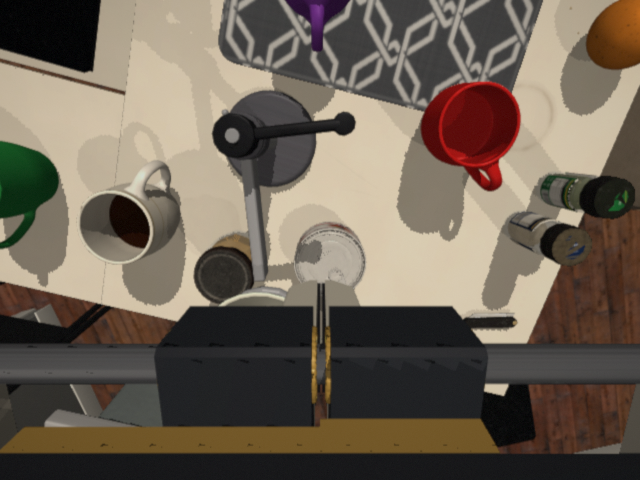

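The wrist view shows the lever hub top at (233,135), the lever end at (344,123), the cream mug's mouth at about (115,227), the swing bar running (255,160)→(262,280), and the tip of the closed fingers at (321,290), in the free space to the right of the bar.

```bash
python3 - <<'E'
from h import *
np.set_printoptions(precision=1,suppress=True)
d=robot.get_image("wrist");im=d["img"]
cv2.imwrite("pics/w2.png",cv2.resize(im[90:300,60:370],None,fx=2.5,fy=2.5,interpolation=cv2.INTER_CUBIC))
h=at_z(d,233,135,201);l=at_z(d,344,123,195);m=at_z(d,115,227,98)
b1=at_z(d,252,175,162);b2=at_z(d,259,270,162)
for k,v in dict(hub=h,lev=l,mouth=m,b1=b1,b2=b2).items():print(k,v,np.hypot(*(v-h)[:2]), np.arctan2((h-v)[1],(h-v)[0]))
E
```

```text
hub [621.7 -73.7 201. ] 0.0 0.0
lev [ 648.7 -144.6  195. ] 75.91830347570658 1.9343496418287713
mouth [501.8  46.   98. ] 169.4905969818724 -0.7843253484514061
b1 [594.3 -85.7 162. ] 29.982912675312647 0.41229383408985715
b2 [ 517.6 -108.2  162. ] 109.67234397577332 0.31979435978504267
```

View pics/w2.png

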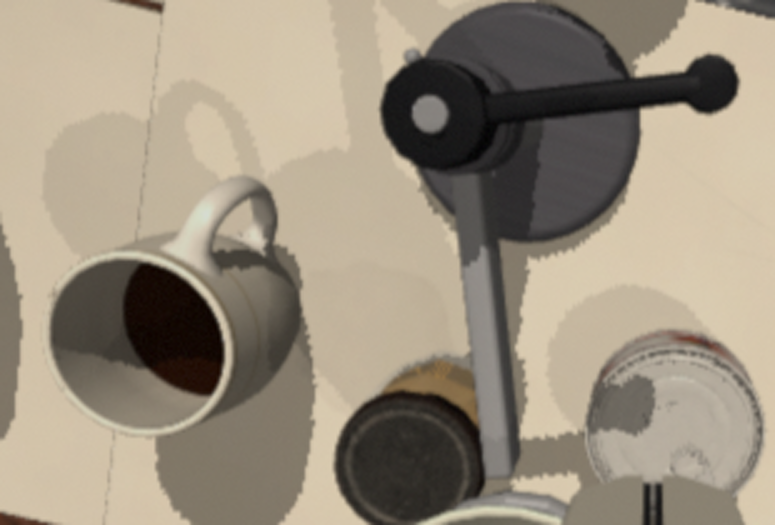

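```bash
sed -i 's/^C=.*/C=np.array([621.5,-73.5])/' h.py; python3 - <<'E'
from h import *
np.set_printoptions(precision=1,suppress=True)
p,o=pose(.3,60);robot.move_linear(p,o,speed=150)
for phi in np.arange(.3,-.66,-.12):
    p,o=pose(phi,22.5);robot.move_linear(p,o,speed=50)
    print(round(phi,2),robot.current_contact_force(),robot.current_t())
for n in("scene","wrist"):cv2.imwrite(f"pics/{n}3.png",robot.get_image(n)["img"])
a=cv2.imread("pics/scene3.png")[140:380,240:480];b=cv2.imread("pics/wrist3.png")
cv2.imwrite("pics/c3.png",cv2.hconcat([cv2.resize(a,(400,400),interpolation=cv2.INTER_CUBIC),cv2.resize(b[:,:],(400,300)).copy() if 0 else cv2.copyMakeBorder(cv2.resize(b,(400,300)),0,100,0,0,0)]))
E
```

```text
0.3 [ 0.2 -0.4  0.5] 5.9583
0.18 [ 0.7 -0.6 -0.5] 6.3
0.06 [-0.   0.5 -0. ] 6.6417
-0.06 [-0.1  0.2 -0.5] 6.9833
-0.18 [ 0.2 -0.1 -1. ] 7.325
-0.3 [0.9 0.3 0.5] 7.6667
-0.42 [ 0.6 -0.9  0.4] 8.0083
-0.54 [-0.5 -0.8  0.3] 8.35
```

View pics/c3.png

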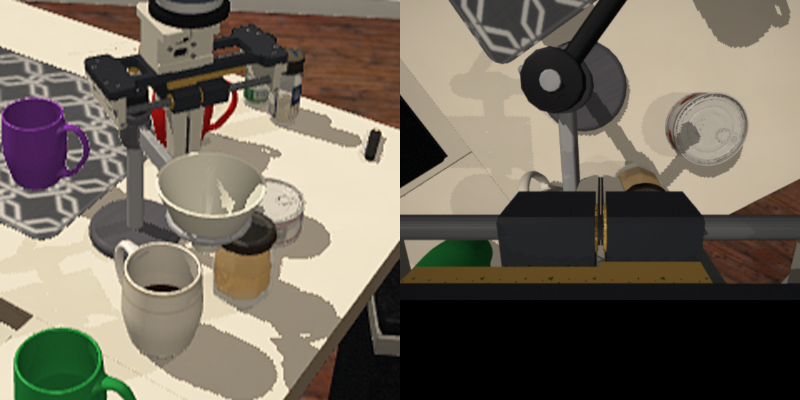

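The left half shows the dripper swung nearly to the mug, with its rim spanning 158–266 in the crop, so its centre is at u≈367 in the scene image. The mug and jar have not moved. The wrist half shows the finger on the bar.

```bash
python3 - <<'E'
from h import *
np.set_printoptions(precision=1,suppress=True)
S=robot.get_image("scene");W=robot.get_image("wrist")
for phi in(.32,.3,.28,.26,-.4,-.45,-.5,-.55,-.6,-.785):
    p=pose(phi,0,170,190)[0];print(phi,proj(S,p),proj(W,pose(phi,0,30,162)[0]),proj(W,pose(phi,0,70,162)[0]))
print("hub",proj(W,[*C,201]),"mouth scene",proj(S,[502,46,98]))
g=W["img"].mean(2).astype(int)
for r in (200,220,240,260):print(r,g[r,240:310])
cv2.imwrite("pics/c4.png",cv2.resize(S["img"][210:310,310:430],None,fx=5,fy=5,interpolation=cv2.INTER_CUBIC))
E
```

```text
0.32 [415.3 213.3] [322.  183.1] [396.  247.5]
0.3 [414.9 214.4] [321.  184.2] [393.6 250. ]
0.28 [414.5 215.4] [319.9 185.4] [391.2 252.4]
0.26 [414.1 216.4] [318.9 186.5] [388.8 254.8]
-0.4 [376.3 245.8] [275.4 208.7] [291.3 301.2]
-0.45 [371.8 247.4] [271.6 209.2] [283.1 302.1]
-0.5 [367.1 248.9] [267.9 209.4] [274.9 302.6]
-0.55 [362.2 250.2] [264.1 209.5] [266.7 302.7]
-0.6 [357.2 251.3] [260.3 209.3] [258.5 302.4]
-0.785 [337.6 254.3] [246.5 207.2] [228.1 298.1]
hub [240.7 125.2] mouth scene [336.3 298.9]
200 [185 185 185 184 185 185 185 185 184 185 184 184 179 137 123 127 131 134
 134 128  99 100 107 124 127 111  90  80  80  80  81  80  81  78  73  70
  65  56  49  49  48  46  49  59  68  68  69  70  71  71  72  69  71  71
  72  72  71  72  70  70  68  68  68  67  69  68  68  69  69  68]
220 [184 183 183 184 184 184 183 183 184 185 184 184 184 181 152 130 126 128
 133 134 133 132 132 132 132 131 131 132 133 133 132 132 131 131 123 111
  97  83  67  51  48  47  46  56 111 168 182 183 183 183 183 183 183 183
 184 184 182 183 183 182 183 183 183 182 182 183 183 183 182 182]
240 [184 184 184 184 184 185 184 185 184 185 186 185 185 185 184 180 132 122
 127 131 134 133 133 130 129 131 132 132 133 132 132 132 131 131 131 123
 111  89  72  56  42  39  38  36  51 110 169 183 184 183 183 184 183 183
 184 185 184 184 185 184 185 185 184 185 184 184 184 184 184 184]
260 [184 184 184 185 184 185 185 184 184 184 185 185 185 184 185 185 181 147
 127 122 123 125 124 123 123 122 122 122 120 121 121 120 120 120 120 119
 113 101  87  74  58  43  38  39  38  50 109 168 183 183 183 181 177 175
 168 165 165 166 165 166 171 167 166 166 165 165 165 163 165 164]
```

View pics/c4.png

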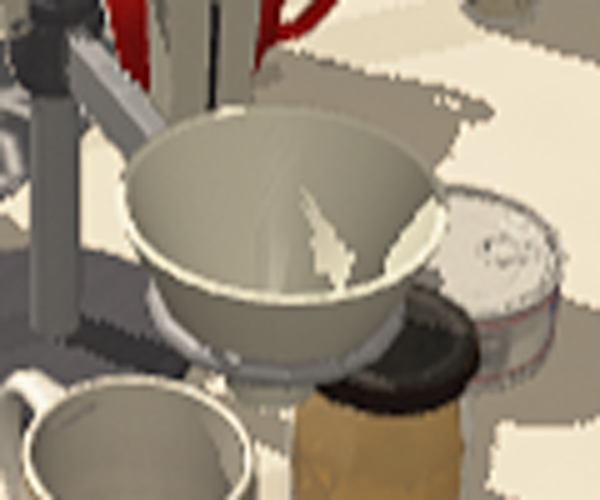

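The rim centre is at (367.1,250.6), which matches phi = −0.50 (commanded −0.54, so the finger offset is about 19.5 mm). Next I finish the push to −0.785.

```bash
python3 - <<'E'
from h import *
np.set_printoptions(precision=1,suppress=True)
for phi in (-.6,-.7,-.785):
    p,o=pose(phi,19.5);robot.move_linear(p,o,speed=35)
p,o=pose(-.785,50);robot.move_linear(p,o,speed=80)
S=robot.get_image("scene");W=robot.get_image("wrist");cv2.imwrite("pics/w5.png",W["img"]);cv2.imwrite("pics/s5.png",S["img"])
for phi in(-.7,-.75,-.785,-.82,-.85):print(phi,proj(S,pose(phi,0,170,190)[0]))
print(robot.current_t(),robot.current_contact_force())
a=cv2.resize(S["img"][200:340,290:410],(480,560),interpolation=cv2.INTER_CUBIC)
b=cv2.resize(W["img"],(320,240));cv2.imwrite("pics/c5.png",cv2.hconcat([a,cv2.copyMakeBorder(b,0,320,0,0,0)]))
E
```

```text
-0.7 [346.8 253.2]
-0.75 [341.4 253.9]
-0.785 [337.6 254.3]
-0.82 [333.7 254.7]
-0.85 [330.4 254.9]
10.2667 [ 0.2 -0.5 -0. ]
```

View pics/c5.png

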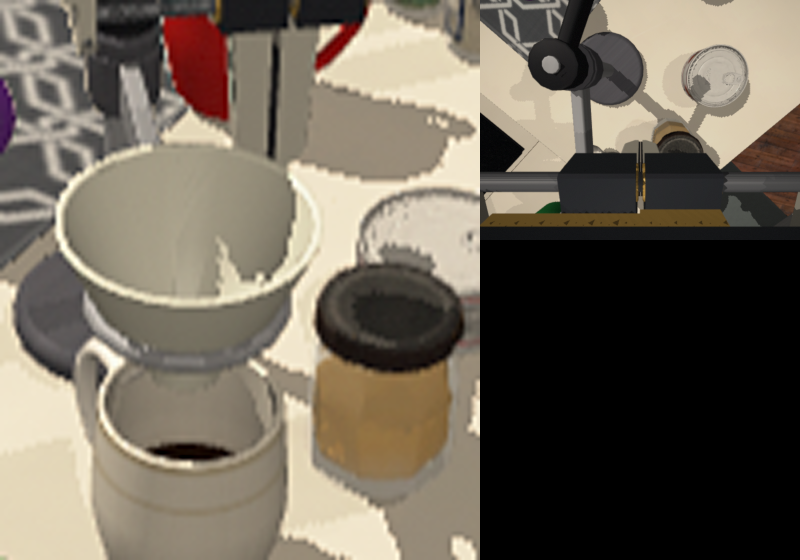

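The dripper rim centre is at u = 337.1 (phi ≈ −0.79), above the mug mouth at about (337.5), so it is centred within a couple of mm. The mug, jar and tin are undisturbed. The lever is next.

```bash
cat >> h.py <<'E'
def lpose(b,off,r=57,z=181):
    v=np.array([np.cos(b),np.sin(b)]);n=np.array([np.sin(b),-np.cos(b)])
    return [*(C+r*v+off*n),z],[np.pi,0,b]
E
python3 - <<'E'
from h import *
np.set_printoptions(precision=2,suppress=True)
p=robot.current_tcp_pos();robot.move_linear([p[0],p[1],280],speed=200)
p,o=lpose(-1.2,45,z=280);robot.move_ptp(p,o);print(robot.current_qpos())
p,o=lpose(-1.2,45);robot.move_linear(p,o,speed=120)
p,o=lpose(-1.2,26);robot.move_linear(p,o,speed=60)
for b in np.arange(-1.15,.3,.1):
    p,o=lpose(b,19);s=robot.move_linear(p,o,speed=30,f_stop=8)
    print(round(b,2),s,robot.current_contact_force(),robot.current_tcp_pos()[:2])
    if s:break
print(robot.current_t(),robot.current_eef_rot())
for n in("scene","wrist"):cv2.imwrite(f"pics/{n}6.png",robot.get_image(n)["img"])
E
```

```text
[-0.42  0.35  1.26  0.    1.53  2.36]
-1.15 False [-0.44  0.07  0.22] [ 627.63 -133.21]
-1.05 False [-0.27 -0.08  0.6 ] [ 633.41 -132.38]
-0.95 False [-0.22  0.08 -0.46] [ 639.2  -130.84]
-0.85 False [-0.34  0.53 -0.26] [ 644.84 -128.81]
-0.75 False [0.23 0.71 0.31] [ 650.24 -126.19]
-0.65 False [-0.53 -0.29 -0.47] [ 655.36 -123.04]
-0.55 False [ 0.46  0.06 -0.52] [ 660.13 -119.42]
-0.45 False [ 0.3  -0.33  0.23] [ 664.53 -115.35]
-0.35 False [-0.75 -0.47  0.85] [ 668.49 -110.84]
-0.25 False [-0.42  0.22  0.22] [ 671.97 -105.93]
-0.15 False [ 0.28  0.25 -0.14] [ 674.99 -100.74]
-0.05 False [-0.19 -0.5  -0.46] [677.41 -95.29]
0.05 True [ 0.23 -2.65  3.03] [678.34 -94.66]
17.6 [3.14 0.   0.  ]
```

```bash
python3 - <<'E'
from h import *
np.set_printoptions(precision=2,suppress=True)
p=robot.current_tcp_pos();s=robot.move_linear([p[0],p[1]+6,p[2]],speed=15,f_stop=14)
print(s,robot.current_contact_force(),robot.current_tcp_pos())
p=robot.current_tcp_pos();robot.move_linear([p[0],p[1]-35,p[2]],speed=60)
robot.move_linear([p[0],p[1]-35,300],speed=150)
robot.move_ptp(*pose(.26,60,z=300))
S=robot.get_image("scene");W=robot.get_image("wrist");cv2.imwrite("pics/w7.png",W["img"])
print("proj lever end at b:",[(b,proj(W,lpose(b,0,77,195)[0])) for b in(-.1,-.05,0,.05)],proj(W,[*C,201]))
for r in(30,100):print(proj(W,pose(-.785,0,r,162)[0]))
print("rim",proj(W,pose(-.785,0,170,190)[0]),robot.current_t())
cv2.imwrite("pics/c7.png",cv2.hconcat([cv2.resize(S["img"][180:340,290:410],(360,480),interpolation=cv2.INTER_CUBIC),W["img"][:480,20:460]]))
E
```

```text
True [-0.24 -4.11  2.67] [678.2  -94.77 180.64]
proj lever end at b: [(-0.1, array([270.11,  22.55])), (-0.05, array([264.4 ,  20.37])), (0, array([258.6 ,  18.51])), (0.05, array([252.72,  16.97]))] [232.9  138.41]
[212.36 159.28]
[141.16 203.77]
rim [ 50.73 255.15] 20.3583
```

View pics/c7.png

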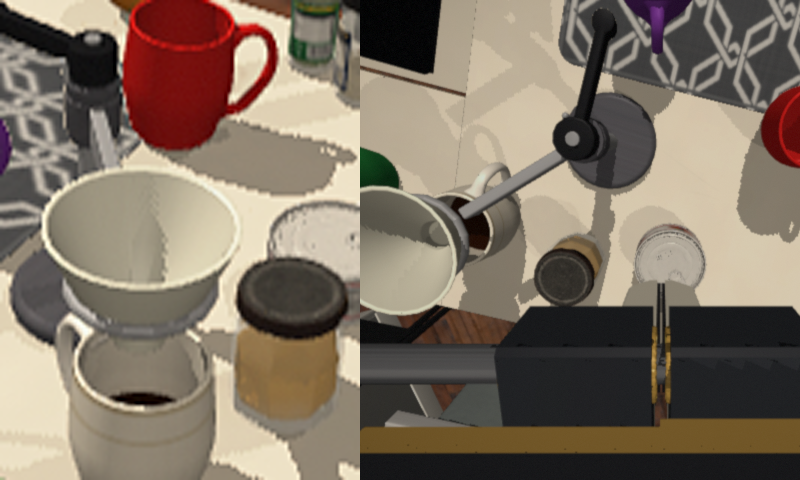

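The lever end is at wrist (264,20), or −0.05 rad in the world. That is where the finger met the stop, and it agrees with the stand's yaw. The dripper rim is still at scene u = 337.3, over the mug, and nothing else has moved.

```bash
python3 -c "
from bench import robot
print(robot.hand_in())"
```

```text
the job is handed in; nothing more can be done
None
```

I pushed the dripper round until it was centred over the cream mug (within about 2–3 mm by the cameras), then pushed the clamp lever round to its stop, and handed the job in at about 20 s; the mug, jar and tin did not visibly move.

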